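# Lock the fixture slide by feeling for the hidden bolt hole

### The arm

A 6-joint arm with a two-finger parallel gripper is mounted at the origin on the work surface. World frame = base frame: x ahead of the robot, y to its left, z up, the work surface at z = 0. Lengths are in m, angles in rad, forces in N, time in s.
With the tool pointing down it reaches from about 0.25 to 0.85 m from the base axis. Payload 12.5 kg.
Tool frame: the origin (TCP) lies midway between the tips of the shut fingers; the grasp point (between the pads) lies robot.pinch_z behind it (robot.pinch_z is the distance from the TCP to the grasp point, in m); z points along the fingers, y is the line along which they close (so a half turn about z gives the same grasp; the last joint's range is limited). The gripper opens to 93 mm and grips with 3 to 60 N. Pads are 15 mm wide; open, the fingers measure 128 mm over their backs; the gripper's body (75 mm by 188 mm) begins 65 mm behind the grasp point.
Start: joints at [-1.394, 0.351, 1.652, -0, 1.139, -0.085], TCP at [0.142, -0.531, 0.219] pointing down, gripper open.
Joint ranges: [-2.75, 2.75], [-0.79, 2.1], [0.01, 2.65], [-1.57, 4.71], [0.07, 3.14], [-2.87, 2.87]. Speed limits (rad/s): [2.22, 2.22, 2.79, 3.14, 3.14, 3.14].

### API

Orientations are given as a unit quaternion [x, y, z, w].
In Python, from rig import robot gives the robot as it stands.
- The arm moves only by the tool step_arm, never from a script. Its arguments are lists of equal length, an entry for each row: "xyz": the shift along the world's x, y, z in m, a list of three; "dr": the turn, a rotation vector about the world's x, y, z in degrees, a list of three; "grip": the closure in counts, from 0 (fully open) to 255 (shut). In form: {"xyz": [[dx, dy, dz], ...], "dr": [[wx, wy, wz], ...], "grip": [grip, ...]}. A call has 1 to 12 rows; each row is the pose to reach, as a shift and turn from the pose commanded when the call began; what a row does not reach only later rows make up. A row lasts 1/10 s, in which the tool goes at most 50 mm and 8.59 degrees, less where a joint would pass 70% of its speed; a pose out of reach is approached as far as the arm can. A call with a gripper value outside its range is refused whole. The fingers move at their own pace and stop on an object; "squeeze" is the grip in N (left out, the last holds). Time passes only in rows, so rows that repeat a pose let the fingers close. It gives the time, the measured TCP pose, the force, the opening and the grip force at its end, in the units of the state.
- robot.get_state(): the state, without advancing time (a new reading comes with each control period).
- robot.read_camera(name): name is "scene" or "top" or "wrist"; returns (picture, depth): 420x560x3 uint8, red, green, blue; 420x560 float32, m along the optical axis (not along the pixel's ray), 0 where there is no reading.
- robot.calibration(name): a dict with "camera_matrix" (3x3 intrinsics, pixels), "R" (3x3) and "t" (3): a world point X has camera coordinates R X + t. Camera axes: x right, y down, z forward; pixel columns grow to the right and rows downward; lengths in m; the calibration is good to about 2 mm. A picture is of the moment at which its call begins: read the wrist's pose just before it. calibration takes no time and is no camera call; for the wrist camera it gives the pose at the moment of the call.
- robot.finish_job(): hands the job in; it is judged then, once.
The state is a dict: "time": time; "joint_pos": joint angles; "qd": joint speeds; "tau": joint torques, N m; "tool_pos": TCP position; "eef_rot": TCP orientation; "wrist_force": force on the tool from outside, world axes, zero at the start; "ft_torque": the same for the moment, N m; "finger_gap": finger opening in m; "grasp_force": force on a finger pad.
Only numpy, scipy, OpenCV 4.12 (cv2) and the standard library are available. Lean on these libraries where they do the work, as an engineer would, in place of code of your own. Each camera call takes 0.05 s, during which the arm holds its last target. There are 200 camera calls.

### The job

Lock the slide inside the yellow bench fixture: pick up the red-handled bolt, reach its steel rod into the opening under the fixture's hood, feel sideways along the sprung strip hidden in there until you find its one hole, and push the bolt fully home, so that its handle meets the hood. Press gently, without ramming the fixture, leave the bolt there upright, and do not disturb the can, the hammer and the cup.

Things in the scene. Friction and masses are not known exactly. Their poses are not given: they have to be found in the camera images.
- bolt_handle (a point): Loose bolt, 0.25 kg, standing on its handle's foot: an upright red block 24 x 24 x 75 mm tall; from its +x face a steel rod (14 mm diameter, 80 mm long) sticks out level, its axis 10 mm above the foot. This point: centre of the handle, 37.5 mm above the foot; x along the rod to its tip, z up, y across the handle (grip the y faces).
- bolt_tip (a point): Centre of the free end of the bolt's rod: 92 mm ahead (+x of the bolt) of the handle's axis, 27.5 mm below the handle's centre. Axes as for the handle.
- fixture: Yellow fixture, fixed, 200 mm wide (y), hood top at 52 mm, at the back a clamp bar on it to 72 mm and a black hand wheel. Origin on the bench under the middle of its hood's front edge; x points level into it (away from the robot), y left, z up. Hood underside 40 mm above the bench; opening below it: y = -42 to +42 mm. Bolt home: its handle's +x face meets the hood's front edge (rod tip at x = 80 mm).
- sill (a point): Point on the top face, 10 mm above the bench, of the fixture's steel sill plate, 20 mm in front of the hood edge, mid-width. The sill is 200 mm wide and runs level from x = -40 mm (fixture frame) to the fixture's back. The bolt's handle stands on it when home. Axes as the fixture's.
- strip_face (a point): Mid-width of the opening, 20 mm above the bench, at x = 45 mm of the fixture: here the hidden dark steel strip's front rests, upright, spanning the opening. Sprung: it yields to +x from about 2 N, 1 mm per newton, to a hard stop at 8 mm, and returns. Stiff sideways. Axes as the fixture's. This is not the hole.
- strip_span (a point): Mid-width of the opening, 45 mm behind the hood's front edge, 31 mm above the bench: height of the top of the strip's one hole, which goes straight through along x, is 17 mm wide (y) and reaches down to the sill. Its middle lies anywhere from y = -26 to +26 mm of here; it is not measured. Strip 12 mm thick, free room behind it to x = 97 mm of the fixture.
- can_center (a point): Green can, loose, 60 mm diameter, 100 mm tall; point at its centre. To be left alone.
- hammer_grip (a point): Hammer lying on the bench, loose; point on its handle at the grip. To be left alone.
- cup_center (a point): Aluminium cup, loose, 70 mm diameter, 90 mm tall; point at its centre. To be left alone.
Things that resemble listed ones, but are neither listed nor needed, are in the scene too. There is more than one size of the part that bears bolt_handle; the job needs the middle-sized.

How it is judged:
By the outcome, as a careful person would: the job done as asked, in the order asked, and still so for the second after the job is handed in, with the robot touching nothing.
It also fails if it takes over 48 s, if anything falls off the work surface, if the arm or the gripper's body presses on something with over 40 N, if the wrist force passes 120 N, or if a joint passes its speed limit or range.

## Working session

There is one attempt and no reset: what is moved stays moved. The work goes in short steps, Python scripts to look and compute and a tool call to move; the robot and the scene stay as the last step left them, time stands still between calls to the robot, and variables do not carry over. Pictures are saved under pics/ and viewed, at most 10 in all, crops included, and the job is handed in when it is done.

Besides the shell and the picture viewer there is one more tool, called after "Request:" by a JSON object that holds its "api" and its "payload". step_arm: Moves the arm, as the interface text tells. Its arguments: {"type":"object","properties":{"xyz":{"type":"array","items":{"type":"array","items":{"type":"number"}}},"dr":{"type":"array","items":{"type":"array","items":{"type":"number"}}},"grip":{"type":"array","items":{"type":"number"}},"squeeze":{"type":"number"}},"required":["xyz","dr","grip"]}

```bash
mkdir -p pics; ls; cat > h.py <<'E'
import numpy as np, cv2
from rig import robot
def ray(c,u,v):
    K,R,t=[np.array(c[k]) for k in("camera_matrix","R","t")]
    return -R.T@t, R.T@np.linalg.inv(K)@np.array([u,v,1.])
def onplane(c,u,v,z):
    o,d=ray(c,u,v); return o+d*(z-o[2])/d[2]
def cloud(c,D):
    K,R,t=[np.array(c[k]) for k in("camera_matrix","R","t")]
    v,u=np.mgrid[:D.shape[0],:D.shape[1]]
    P=np.stack([u,v,np.ones_like(u)],-1)@np.linalg.inv(K).T*D[...,None]
    return (P-t)@R
E
python3 - <<'E'
from h import *
s=robot.get_state(); print(s, robot.pinch_z)
for n in("top","scene"):
    p,d=robot.read_camera(n); cv2.imwrite(f"pics/{n}.png",p[...,::-1]); np.savez(f"{n}.npz",p=p,d=d,**robot.calibration(n))
    c=robot.calibration(n); print(n,-np.array(c["R"]).T@c["t"])
E
```

```text
pics
{'time': 0.0, 'joint_pos': array([-1.39361029e+00,  3.51228935e-01,  1.65244120e+00, -1.27289313e-07,
        1.13915118e+00, -8.46089246e-02]), 'qd': array([ 0.00012754,  0.0001321 ,  0.00059291,  0.00096291, -0.00135773,
        0.00025795]), 'tau': array([ 1.46129303e-03, -4.97313023e+01, -2.85250157e+01,  6.99823676e-02,
        2.57232296e-02, -9.87816361e-05]), 'tool_pos': array([ 0.142303  , -0.53089117,  0.21809894]), 'eef_rot': array([ 9.91444959e-01,  1.30524002e-01, -2.84841480e-05, -6.13671952e-04]), 'wrist_force': array([ 0.40279923, -0.04037177, -0.36588974]), 'ft_torque': array([0.01035374, 0.00810137, 0.00817246]), 'grasp_force': 0.0, 'finger_gap': 0.09281726162947751} 0.0188
top [0.47978591 0.02449779 1.04983759]
scene [ 0.81529334 -0.43206592  0.78178652]
```

View pics/top.png

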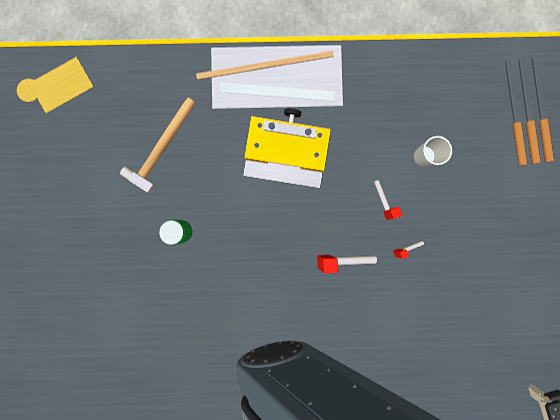

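View pics/scene.png

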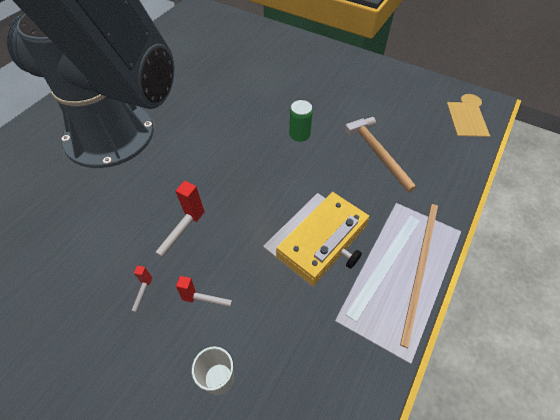

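The top view shows three red-handled bolts: A at (327,263), the largest; B at (392,213), middle; C at (402,253), the smallest. The fixture is at (288,150), with its sill toward the robot. B should be the one wanted. I'll check sizes with depth and a crop.

```bash
python3 - <<'E'
from h import *
z=dict(np.load("top.npz")); p,d=z["p"],z["d"]; P=cloud(z,d)
hsv=cv2.cvtColor(p,cv2.COLOR_RGB2HSV)
red=(((hsv[...,0]<8)|(hsv[...,0]>172))&(hsv[...,1]>150)&(hsv[...,2]>80)).astype(np.uint8)
n,L,S,C=cv2.connectedComponentsWithStats(red)
for i in range(1,n):
    if S[i,4]<20: continue
    Q=P[L==i]; zt=np.percentile(Q[:,2],95); T=(L==i)&(P[...,2]>zt-.006)
    r=cv2.minAreaRect(P[T][:,:2].astype(np.float32)*1000)
    print("red",C[i],S[i,4],"ztop",zt.round(4),"toprect mm",np.round(r[0],1),np.round(r[1],1),round(r[2],1))
    # rod: bright unsaturated pixels, 5-30mm height near
    c=np.array(r[0])/1000
    m=(np.hypot(P[...,0]-c[0],P[...,1]-c[1])<.14)&(P[...,2]>.006)&(P[...,2]<.03)&(hsv[...,1]<60)&(hsv[...,2]>120)
    m=m.astype(np.uint8); k,LL,SS,CC=cv2.connectedComponentsWithStats(m)
    for j in range(1,k):
        if SS[j,4]<25: continue
        q=P[LL==j]; rr=cv2.minAreaRect(q[:,:2].astype(np.float32)*1000); print("   rod",CC[j].round(),np.round(rr[0],1),np.round(rr[1],1),round(rr[2],1),"zmax",np.percentile(q[:,2],95).round(4), q[np.argmax(np.hypot(*(q[:,:2]-c).T))].round(4))
ye=((hsv[...,0]>20)&(hsv[...,0]<34)&(hsv[...,1]>150)).astype(np.uint8)
n,L,S,C=cv2.connectedComponentsWithStats(ye)
i=[i for i in range(1,n) if abs(C[i][0]-288)<25 and abs(C[i][1]-150)<30 and S[i,4]>500][0]
T=(L==i)&(abs(P[...,2]-.052)<.006); print("hood z",np.median(P[T][:,2]))
pts=cv2.findNonZero(T.astype(np.uint8)); box=cv2.boxPoints(cv2.minAreaRect(pts))
for b in box: print("hood corner",b,onplane(z,*b,.052).round(4))
si=(hsv[...,1]<60)&(hsv[...,2]>120)&(abs(P[...,2]-.01)<.006)
v,u=np.mgrid[:420,:560]; si&=(u>235)&(u<335)&(v>150)&(v<195)
for b in cv2.boxPoints(cv2.minAreaRect(cv2.findNonZero(si.astype(np.uint8)))): print("sill",b,onplane(z,*b,.01).round(4))
im=cv2.resize(p[195:280,300:440,::-1],None,fx=5,fy=5,interpolation=cv2.INTER_CUBIC); cv2.imwrite("pics/crop.png",im)
E
```

```text
red [392.69642857 213.04166667] 168 ztop 0.0769 toprect mm [ 482.4 -124.8] [ 25.3 297.6] 5.8
   rod [311. 180.] [590.9 -57.4] [61.7 40.4] 79.5 zmax 0.0121 [ 0.5892 -0.0344  0.0089]
   rod [382. 197.] [ 542.6 -243.3] [77.2 13.3] 19.6 zmax 0.0168 [ 0.5606 -0.2408  0.0151]
   rod [356. 260.] [ 378.  -172.4] [19.4 99.3] 1.6 zmax 0.0228 [ 0.3729 -0.2112  0.0176]
red [400.62184874 253.25210084] 119 ztop 0.059 toprect mm [ 394.2 -280.9] [16.8 18.5] 26.2
   rod [385. 205.] [ 518.  -252.2] [25.  12.9] 18.2 zmax 0.0177 [ 0.5298 -0.2477  0.0141]
   rod [414. 246.] [ 409.5 -321.6] [ 9.9 51.2] 19.1 zmax 0.0126 [ 0.4222 -0.3443  0.0064]
   rod [360. 260.] [ 378.3 -182. ] [19.4 80.7] 1.6 zmax 0.0223 [ 0.3775 -0.1421  0.0208]
red [327.2972973  263.58558559] 333 ztop 0.1095 toprect mm [426.5 -49.4] [177.1  42.7] 40.6
   rod [349. 261.] [ 377.8 -151.8] [58.8 17.9] 88.8 zmax 0.0232 [ 0.3713 -0.1778  0.0186]
hood z 0.050922195430396285
hood corner [244.06207 157.74484] [0.6404 0.1046 0.052 ]
hood corner [250.87097 116.04017] [0.7436 0.0855 0.052 ]
hood corner [330.22516 128.99594] [ 0.707 -0.11   0.052]
hood corner [323.41626 170.70062] [ 0.6039 -0.0903  0.052 ]
sill [242.94598 175.32433] [0.602  0.1118 0.01  ]
sill [245.78381 158.29729] [0.6457 0.1036 0.01  ]
sill [322.16217 171.02702] [ 0.6083 -0.0919  0.01  ]
sill [319.32434 188.05406] [ 0.5646 -0.0834  0.01  ]
```

View pics/crop.png

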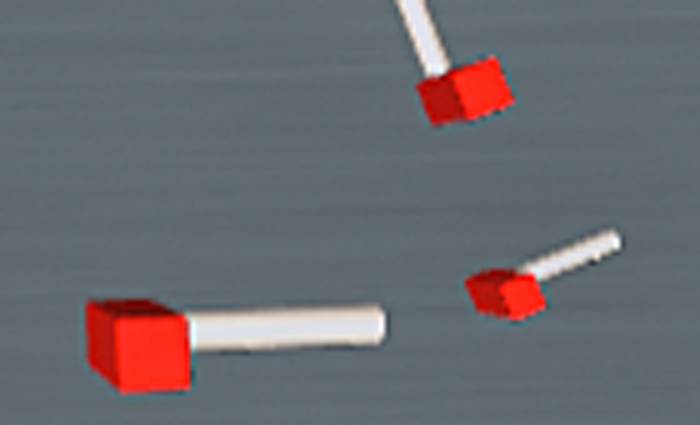

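B at (392,213) is the right bolt. Its top is at about 75–77 mm and its rod measures 77 x 13 mm. A is about 105 mm tall and C about 58 mm. The fixture origin comes out near (0.622, 0.007) at a yaw of about −10.7°, and the sill and hood edges agree on this. Next I'll refine B's pose.

```bash
python3 - <<'E'
from h import *
for n,rod in(("top",(382,197)),("scene",(212,299))):
    z=dict(np.load(n+".npz")); p,d=z["p"],z["d"]; P=cloud(z,d)
    hsv=cv2.cvtColor(p,cv2.COLOR_RGB2HSV)
    red=(((hsv[...,0]<8)|(hsv[...,0]>172))&(hsv[...,1]>150)&(hsv[...,2]>80))
    near=np.hypot(P[...,0]-.4936,P[...,1]+.2607)<.03
    T=red&near&(abs(P[...,2]-.075)<.004)
    pts=cv2.findNonZero(T.astype(np.uint8))[:,0]
    X=np.array([onplane(z,u,v,.075) for u,v in pts]); r=cv2.minAreaRect(X[:,:2].astype(np.float32)*1000)
    print(n,len(pts),X.mean(0).round(4),r)
    m=(hsv[...,1]<70)&(hsv[...,2]>110)&(P[...,2]>.004)&(P[...,2]<.03)&(np.hypot(P[...,0]-.5426,P[...,1]+.2433)<.05)
    q=P[m]; mu=q.mean(0); w,V=np.linalg.eigh(np.cov((q-mu)[:,:2].T)); print(len(q),mu.round(4),np.degrees(np.arctan2(V[1,1]*np.sign(V[0,1]),abs(V[0,1]))))
    s=(q-mu)[:,:2]@V[:,1]; print(s.min(),s.max())
E
```

```text
top 86 [ 0.496  -0.2596  0.075 ] ((496.3724365234375, -259.5516052246094), (22.786252975463867, 23.735504150390625), 16.92900848388672)
172 [ 0.5427 -0.2426  0.0122] 20.499496017572792
-0.040723151450979996 0.03896300236582446
scene 144 [ 0.4977 -0.2607  0.075 ] ((497.93115234375, -260.52215576171875), (25.0556697845459, 23.670875549316406), 21.053159713745117)
251 [ 0.5447 -0.2441  0.0138] 19.5797694017345
-0.03924264657667673 0.040475650258442374
```

Request:
{"api": "step_arm", "payload": {"xyz": [[0.035, 0.027, 0], [0.07, 0.054, 0], [0.106, 0.081, -0.01], [0.142, 0.108, -0.02], [0.177, 0.135, -0.03], [0.212, 0.162, -0.045], [0.248, 0.19, -0.06], [0.283, 0.217, -0.075], [0.318, 0.244, -0.09], [0.354, 0.271, -0.098], [0.354, 0.271, -0.098], [0.354, 0.271, -0.098]], "dr": [[0, 0, 0], [0, 0, 1], [0, 0, 2], [0, 0, 3], [0, 0, 4], [0, 0, 5], [0, 0, 5], [0, 0, 5], [0, 0, 5], [0, 0, 5], [0, 0, 5], [0, 0, 5]], "grip": [0, 0, 0, 0, 0, 0, 0, 0, 0, 0, 0, 0]}}

```text
time: 1.3
tool_pos: [0.4965, -0.2595, 0.1201]
eef_rot: [0.985, 0.175, -0.0, -0.0]
wrist_force: [0.5, -0.4, 0.4]
finger_gap: 0.0932
grasp_force: 0.0
```

```bash
python3 - <<'E'
from h import *
p,d=robot.read_camera("wrist"); c=robot.calibration("wrist"); cv2.imwrite("pics/w1.png",p[...,::-1])
s=robot.get_state(); print(s["time"],s["tool_pos"],s["eef_rot"],s["wrist_force"])
P=cloud(c,d); hsv=cv2.cvtColor(p,cv2.COLOR_RGB2HSV)
red=(((hsv[...,0]<8)|(hsv[...,0]>172))&(hsv[...,1]>150)&(hsv[...,2]>80))&(abs(P[...,2]-.075)<.004)
X=P[red]; print(X.mean(0),cv2.minAreaRect(X[:,:2].astype(np.float32)*1000)); print(-np.array(c["R"]).T@c["t"])
E
```

```text
1.35 [ 0.49600067 -0.2602661   0.12041394] [ 9.84766795e-01  1.73879942e-01 -3.07575357e-04 -1.75469852e-04] [-0.40676252 -0.46118802 -0.4772108 ]
[ 0.49672065 -0.26030983  0.07538538] ((495.94281005859375, -260.3714294433594), (24.3009090423584, 23.405664443969727), 20.461143493652344)
[ 0.55973454 -0.2364224   0.28636358]
```

View pics/w1.png

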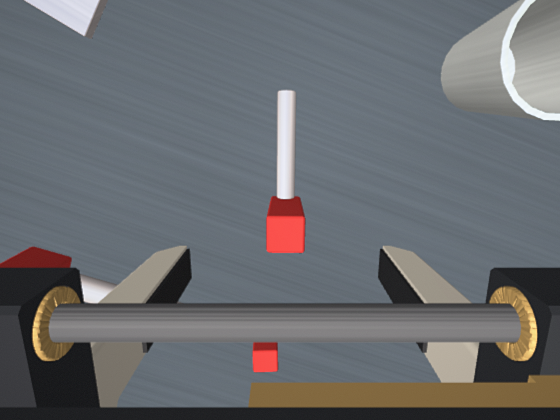

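The wrist view shows the bolt centred between the fingers at (286,225) with the rod pointing up the image. Now I'll descend and grip.

Request:
{"api": "step_arm", "payload": {"xyz": [[0, 0, -0.03], [0, 0, -0.055], [0, 0, -0.075], [0, 0, -0.084], [0, 0, -0.084], [0, 0, -0.084], [0, 0, -0.084], [0, 0, -0.084], [0, 0, -0.084], [0, 0, -0.084], [0, 0, -0.084], [0, 0, -0.084]], "dr": [[0, 0, 0], [0, 0, 0], [0, 0, 0], [0, 0, 0], [0, 0, 0], [0, 0, 0], [0, 0, 0], [0, 0, 0], [0, 0, 0], [0, 0, 0], [0, 0, 0], [0, 0, 0]], "grip": [0, 0, 0, 0, 255, 255, 255, 255, 255, 255, 255, 255], "squeeze": 35}}

```text
time: 2.55
tool_pos: [0.4964, -0.2602, 0.0367]
eef_rot: [0.985, 0.174, -0.0, 0.0]
wrist_force: [-0.2, -0.5, -0.0]
finger_gap: 0.0335
grasp_force: 0.0
```

Request:
{"api": "step_arm", "payload": {"xyz": [[0, 0, 0], [0, 0, 0], [0, 0, 0], [0, 0, 0], [0, 0, 0]], "dr": [[0, 0, 0], [0, 0, 0], [0, 0, 0], [0, 0, 0], [0, 0, 0]], "grip": [255, 255, 255, 255, 255], "squeeze": 35}}

```text
time: 3.05
tool_pos: [0.4964, -0.2602, 0.0366]
eef_rot: [0.985, 0.174, -0.0, -0.0]
wrist_force: [-0.3, 0.0, -0.5]
finger_gap: 0.0239
grasp_force: 35.0
```

Request:
{"api": "step_arm", "payload": {"xyz": [[0, 0, 0.02], [0, 0, 0.05], [0.002, 0.03, 0.06], [0.004, 0.07, 0.06], [0.006, 0.11, 0.06], [0.008, 0.15, 0.06], [0.01, 0.19, 0.06], [0.013, 0.225, 0.06], [0.016, 0.25, 0.06], [0.016, 0.261, 0.06], [0.016, 0.261, 0.06], [0.016, 0.261, 0.06]], "dr": [[0, 0, 0], [0, 0, 0], [0, 0, -3], [0, 0, -7], [0, 0, -12], [0, 0, -17], [0, 0, -22], [0, 0, -26], [0, 0, -29], [0, 0, -30.7], [0, 0, -30.7], [0, 0, -30.7]], "grip": [255, 255, 255, 255, 255, 255, 255, 255, 255, 255, 255, 255]}}

```text
time: 4.25
tool_pos: [0.5122, 0.0005, 0.0965]
eef_rot: [0.996, -0.093, -0.0, 0.0]
wrist_force: [0.4, -0.5, -1.9]
finger_gap: 0.0243
grasp_force: 35.0
```

```bash
python3 - <<'E'
from h import *
p,d=robot.read_camera("wrist"); c=robot.calibration("wrist"); cv2.imwrite("pics/w2.png",p[...,::-1])
s=robot.get_state(); print(s["time"],s["tool_pos"],s["eef_rot"],s["wrist_force"],s["finger_gap"])
P=cloud(c,d); np.savez("w2.npz",p=p,d=d,**c); hsv=cv2.cvtColor(p,cv2.COLOR_RGB2HSV)
T=((hsv[...,0]>20)&(hsv[...,0]<34)&(hsv[...,1]>150)&(abs(P[...,2]-.052)<.006)&(P[...,0]>.55))
# front edge: lowest hood pixel per column
v,u=np.nonzero(T); E=np.array([onplane(c,x,v[u==x].max()+.5,.052) for x in np.unique(u)])
vx,vy,x0,y0=cv2.fitLine(E[:,:2].astype(np.float32),cv2.DIST_HUBER,0,.001,.001).ravel()
print("edge",len(E),x0,y0,"yaw",np.degrees(np.arctan2(-vx*np.sign(vy),abs(vy))), E[[0,-1]])
r=(abs(P[...,2]-.077)<.02)&(hsv[...,1]<70)&(hsv[...,2]>110)&(P[...,0]>.5); v,u=np.nonzero(r); print("rod px",len(v))
if len(v): 
  q=P[r]; print(q.min(0),q.max(0),q.mean(0)); l=cv2.fitLine(q[:,:2].astype(np.float32),cv2.DIST_HUBER,0,.001,.001).ravel(); print(np.degrees(np.arctan2(l[1],l[0])))
E
```

```text
4.3 [5.12241795e-01 1.66238801e-04 9.65123114e-02] [ 9.95669169e-01 -9.29670650e-02 -1.63752837e-04  5.94022123e-05] [-0.6083288  -0.89103163 -2.53456069] 0.023493458389699524
edge 374 0.62074757 -0.007994879 yaw -10.705129 [[ 0.66051429  0.10050356  0.052     ]
 [ 0.62195379 -0.09335018  0.052     ]]
rod px 4056
[ 0.5169952  -0.02296928  0.0653821 ] [0.60094751 0.01676796 0.09696439] [ 0.5625157  -0.00932987  0.07360419]
-11.035426
```

View pics/w2.png

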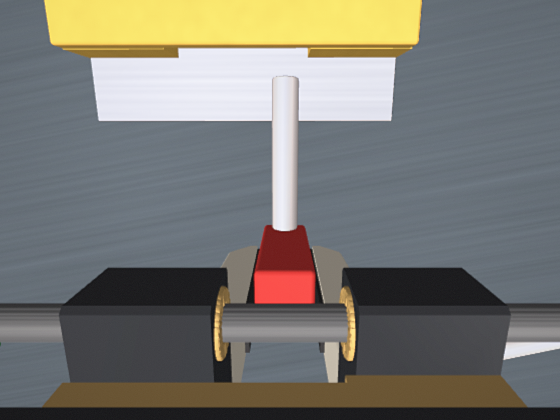

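The wrist view shows the rod level at (285,75–230) and the opening at columns 178–308. The yaw of −10.7° is confirmed. I'll lower the bolt to 1.5 mm above the sill and enter the opening.

Request:
{"api": "step_arm", "payload": {"xyz": [[0, 0, -0.02], [0, 0, -0.04], [0, 0, -0.0485], [0, 0, -0.0485], [0.012, -0.0023, -0.0485], [0.025, -0.0047, -0.0485], [0.037, -0.007, -0.0485], [0.046, -0.0087, -0.0485], [0.051, -0.0097, -0.0485], [0.054, -0.0102, -0.0485], [0.054, -0.0102, -0.0485]], "dr": [[0, 0, 0], [0, 0, 0], [0, 0, 0], [0, 0, 0], [0, 0, 0], [0, 0, 0], [0, 0, 0], [0, 0, 0], [0, 0, 0], [0, 0, 0], [0, 0, 0]], "grip": [255, 255, 255, 255, 255, 255, 255, 255, 255, 255, 255]}}

```text
time: 5.4
tool_pos: [0.5664, -0.0095, 0.0482]
eef_rot: [0.996, -0.093, 0.0, -0.0]
wrist_force: [-0.9, 0.5, -2.8]
finger_gap: 0.0239
grasp_force: 35.0
```

Request:
{"api": "step_arm", "payload": {"xyz": [[0.0015, -0.0003, 0], [0.003, -0.0006, 0], [0.0045, -0.0008, 0], [0.006, -0.0011, 0], [0.006, -0.0011, 0], [0.006, -0.0011, 0]], "dr": [[0, 0, 0], [0, 0, 0], [0, 0, 0], [0, 0, 0], [0, 0, 0], [0, 0, 0]], "grip": [255, 255, 255, 255, 255, 255]}}

```text
time: 6.0
tool_pos: [0.5723, -0.0105, 0.0481]
eef_rot: [0.996, -0.093, -0.0, 0.0]
wrist_force: [0.4, 0.6, -2.2]
finger_gap: 0.024
grasp_force: 35.0
```

Request:
{"api": "step_arm", "payload": {"xyz": [[0.001, -0.0002, 0], [0.002, -0.0004, 0], [0.003, -0.0006, 0], [0.003, -0.0006, 0]], "dr": [[0, 0, 0], [0, 0, 0], [0, 0, 0], [0, 0, 0]], "grip": [255, 255, 255, 255]}}

```text
time: 6.4
tool_pos: [0.5751, -0.0111, 0.048]
eef_rot: [0.996, -0.093, -0.0, -0.0]
wrist_force: [-3.2, 1.0, -0.4]
finger_gap: 0.0239
grasp_force: 35.0
```

Request:
{"api": "step_arm", "payload": {"xyz": [[0.0012, -0.0002, 0], [0.0014, 0.0008, 0], [0.0016, 0.0018, 0], [0.0018, 0.0028, 0], [0.002, 0.0037, 0], [0.002, 0.0037, 0]], "dr": [[0, 0, 0], [0, 0, 0], [0, 0, 0], [0, 0, 0], [0, 0, 0], [0, 0, 0]], "grip": [255, 255, 255, 255, 255, 255]}}

```text
time: 7.0
tool_pos: [0.5771, -0.0073, 0.0479]
eef_rot: [0.996, -0.093, -0.0, 0.0]
wrist_force: [-4.1, -1.8, -3.1]
finger_gap: 0.0236
grasp_force: 35.0
```

Request:
{"api": "step_arm", "payload": {"xyz": [[0.0002, 0.001, 0], [0.0004, 0.002, 0], [0.0006, 0.003, 0], [0.0008, 0.004, 0], [0.0008, 0.004, 0]], "dr": [[0, 0, 0], [0, 0, 0], [0, 0, 0], [0, 0, 0], [0, 0, 0]], "grip": [255, 255, 255, 255, 255]}}

```text
time: 7.5
tool_pos: [0.5782, -0.0033, 0.0481]
eef_rot: [0.996, -0.093, -0.0, -0.0]
wrist_force: [-5.5, -0.6, -1.9]
finger_gap: 0.0237
grasp_force: 35.0
```

Request:
{"api": "step_arm", "payload": {"xyz": [[0.0002, 0.001, 0], [0.0004, 0.002, 0], [0.0006, 0.003, 0], [0.0008, 0.004, 0], [0.0008, 0.004, 0]], "dr": [[0, 0, 0], [0, 0, 0], [0, 0, 0], [0, 0, 0], [0, 0, 0]], "grip": [255, 255, 255, 255, 255]}}

```text
time: 8.0
tool_pos: [0.5789, 0.0007, 0.0481]
eef_rot: [0.996, -0.093, -0.0, -0.0]
wrist_force: [-4.6, -1.7, -2.4]
finger_gap: 0.0235
grasp_force: 35.0
```

Request:
{"api": "step_arm", "payload": {"xyz": [[0.0002, 0.001, 0], [0.0004, 0.002, 0], [0.0006, 0.003, 0], [0.0008, 0.004, 0], [0.0008, 0.004, 0]], "dr": [[0, 0, 0], [0, 0, 0], [0, 0, 0], [0, 0, 0], [0, 0, 0]], "grip": [255, 255, 255, 255, 255]}}

```text
time: 8.5
tool_pos: [0.5797, 0.0047, 0.0481]
eef_rot: [0.996, -0.093, -0.0, -0.0]
wrist_force: [-4.9, -1.5, -2.1]
finger_gap: 0.024
grasp_force: 35.0
```

Request:
{"api": "step_arm", "payload": {"xyz": [[0.0002, 0.001, 0], [0.0004, 0.002, 0], [0.0006, 0.003, 0], [0.0008, 0.004, 0], [0.0008, 0.004, 0]], "dr": [[0, 0, 0], [0, 0, 0], [0, 0, 0], [0, 0, 0], [0, 0, 0]], "grip": [255, 255, 255, 255, 255]}}

```text
time: 9.0
tool_pos: [0.5805, 0.0086, 0.0481]
eef_rot: [0.996, -0.093, -0.0, -0.0]
wrist_force: [-4.9, -1.5, -2.1]
finger_gap: 0.0238
grasp_force: 35.0
```

Request:
{"api": "step_arm", "payload": {"xyz": [[0.0002, 0.001, 0], [0.0004, 0.002, 0], [0.0006, 0.003, 0], [0.0008, 0.004, 0], [0.0008, 0.004, 0]], "dr": [[0, 0, 0], [0, 0, 0], [0, 0, 0], [0, 0, 0], [0, 0, 0]], "grip": [255, 255, 255, 255, 255]}}

```text
time: 9.5
tool_pos: [0.5813, 0.0127, 0.0481]
eef_rot: [0.996, -0.093, -0.0, -0.0]
wrist_force: [-4.7, -1.4, -2.4]
finger_gap: 0.0239
grasp_force: 35.0
```

Request:
{"api": "step_arm", "payload": {"xyz": [[0.0002, 0.001, 0], [0.0004, 0.002, 0], [0.0006, 0.003, 0], [0.0008, 0.004, 0], [0.0008, 0.004, 0]], "dr": [[0, 0, 0], [0, 0, 0], [0, 0, 0], [0, 0, 0], [0, 0, 0]], "grip": [255, 255, 255, 255, 255]}}

```text
time: 10.0
tool_pos: [0.5821, 0.0167, 0.0481]
eef_rot: [0.996, -0.093, -0.0, -0.0]
wrist_force: [-4.6, -0.6, -2.0]
finger_gap: 0.0238
grasp_force: 35.0
```

Request:
{"api": "step_arm", "payload": {"xyz": [[0.0002, 0.001, 0], [0.0004, 0.002, 0], [0.0006, 0.003, 0], [0.0008, 0.004, 0], [0.0008, 0.004, 0]], "dr": [[0, 0, 0], [0, 0, 0], [0, 0, 0], [0, 0, 0], [0, 0, 0]], "grip": [255, 255, 255, 255, 255]}}

```text
time: 10.5
tool_pos: [0.5829, 0.0207, 0.0481]
eef_rot: [0.996, -0.093, -0.0, -0.0]
wrist_force: [-5.0, -2.0, -1.9]
finger_gap: 0.0235
grasp_force: 35.0
```

Request:
{"api": "step_arm", "payload": {"xyz": [[0.0002, 0.001, 0], [0.0004, 0.002, 0], [0.0006, 0.003, 0], [0.0008, 0.004, 0], [0.0008, 0.004, 0]], "dr": [[0, 0, 0], [0, 0, 0], [0, 0, 0], [0, 0, 0], [0, 0, 0]], "grip": [255, 255, 255, 255, 255]}}

```text
time: 11.0
tool_pos: [0.5836, 0.0247, 0.0481]
eef_rot: [0.996, -0.093, -0.0, -0.0]
wrist_force: [-4.6, -1.9, -2.3]
finger_gap: 0.0241
grasp_force: 35.0
```

Request:
{"api": "step_arm", "payload": {"xyz": [[0.0002, 0.001, 0], [0.0004, 0.002, 0], [0.0006, 0.003, 0], [0.0008, 0.004, 0], [0.0008, 0.004, 0]], "dr": [[0, 0, 0], [0, 0, 0], [0, 0, 0], [0, 0, 0], [0, 0, 0]], "grip": [255, 255, 255, 255, 255]}}

```text
time: 11.5
tool_pos: [0.5844, 0.0287, 0.0481]
eef_rot: [0.996, -0.093, -0.0, -0.0]
wrist_force: [-4.8, -1.3, -2.2]
finger_gap: 0.0237
grasp_force: 35.0
```

Request:
{"api": "step_arm", "payload": {"xyz": [[0.0002, 0.001, 0], [0.0004, 0.002, 0], [0.0006, 0.003, 0], [0.0008, 0.004, 0], [0.0008, 0.004, 0]], "dr": [[0, 0, 0], [0, 0, 0], [0, 0, 0], [0, 0, 0], [0, 0, 0]], "grip": [255, 255, 255, 255, 255]}}

```text
time: 12.0
tool_pos: [0.5853, 0.0327, 0.0481]
eef_rot: [0.996, -0.093, -0.0, -0.0]
wrist_force: [-3.9, -1.0, -3.2]
finger_gap: 0.0235
grasp_force: 35.0
```

Request:
{"api": "step_arm", "payload": {"xyz": [[0.0002, 0.001, 0], [0.0004, 0.002, 0], [0.0006, 0.003, 0], [0.0008, 0.004, 0], [0.0008, 0.004, 0]], "dr": [[0, 0, 0], [0, 0, 0], [0, 0, 0], [0, 0, 0], [0, 0, 0]], "grip": [255, 255, 255, 255, 255]}}

```text
time: 12.5
tool_pos: [0.5868, 0.0368, 0.0483]
eef_rot: [0.996, -0.093, 0.001, -0.0]
wrist_force: [-0.5, 2.8, -2.1]
finger_gap: 0.0239
grasp_force: 35.0
```

The x force dropped to near zero, so the rod has probably found the hole. I'll check by holding still.

Request:
{"api": "step_arm", "payload": {"xyz": [[0, 0, 0], [0, 0, 0]], "dr": [[0, 0, 0], [0, 0, 0]], "grip": [255, 255]}}

```text
time: 12.7
tool_pos: [0.5871, 0.0368, 0.0485]
eef_rot: [0.996, -0.093, 0.001, -0.0]
wrist_force: [1.1, 1.5, -2.9]
finger_gap: 0.0234
grasp_force: 35.0
```

Request:
{"api": "step_arm", "payload": {"xyz": [[0.001, -0.0002, 0], [0.002, -0.0004, 0], [0.003, -0.0006, 0], [0.004, -0.0007, 0], [0.004, -0.0007, 0]], "dr": [[0, 0, 0], [0, 0, 0], [0, 0, 0], [0, 0, 0], [0, 0, 0]], "grip": [255, 255, 255, 255, 255]}}

```text
time: 13.2
tool_pos: [0.5902, 0.036, 0.0481]
eef_rot: [0.996, -0.093, -0.0, -0.0]
wrist_force: [-1.4, 4.7, -2.8]
finger_gap: 0.024
grasp_force: 35.0
```

Request:
{"api": "step_arm", "payload": {"xyz": [[0.0001, 0.0007, 0], [0.0002, 0.0013, 0], [0.0002, 0.0013, 0]], "dr": [[0, 0, 0], [0, 0, 0], [0, 0, 0]], "grip": [255, 255, 255]}}

```text
time: 13.5
tool_pos: [0.5907, 0.0369, 0.0482]
eef_rot: [0.996, -0.093, 0.0, 0.0]
wrist_force: [-0.8, -0.0, -2.2]
finger_gap: 0.0236
grasp_force: 35.0
```

Request:
{"api": "step_arm", "payload": {"xyz": [[0.002, -0.0004, 0], [0.004, -0.0007, 0], [0.006, -0.0011, 0], [0.008, -0.0015, 0], [0.01, -0.0019, 0], [0.01, -0.0019, 0]], "dr": [[0, 0, 0], [0, 0, 0], [0, 0, 0], [0, 0, 0], [0, 0, 0], [0, 0, 0]], "grip": [255, 255, 255, 255, 255, 255]}}

```text
time: 14.1
tool_pos: [0.6006, 0.0352, 0.0481]
eef_rot: [0.996, -0.093, 0.0, 0.0]
wrist_force: [0.4, 0.5, -3.3]
finger_gap: 0.0242
grasp_force: 35.0
```

Request:
{"api": "step_arm", "payload": {"xyz": [[0.002, -0.0004, 0], [0.004, -0.0007, 0], [0.006, -0.0011, 0], [0.008, -0.0015, 0], [0.01, -0.0019, 0], [0.011, -0.0021, 0], [0.011, -0.0021, 0]], "dr": [[0, 0, 0], [0, 0, 0], [0, 0, 0], [0, 0, 0], [0, 0, 0], [0, 0, 0], [0, 0, 0]], "grip": [255, 255, 255, 255, 255, 255, 255]}}

```text
time: 14.8
tool_pos: [0.6115, 0.0331, 0.0481]
eef_rot: [0.996, -0.093, 0.0, 0.0]
wrist_force: [0.8, 1.0, -1.3]
finger_gap: 0.0239
grasp_force: 35.0
```

Request:
{"api": "step_arm", "payload": {"xyz": [[0.001, -0.0002, 0], [0.002, -0.0004, 0], [0.003, -0.0006, 0], [0.003, -0.0006, 0]], "dr": [[0, 0, 0], [0, 0, 0], [0, 0, 0], [0, 0, 0]], "grip": [255, 255, 255, 255]}}

```text
time: 15.2
tool_pos: [0.6145, 0.0325, 0.0482]
eef_rot: [0.996, -0.093, 0.0, -0.0]
wrist_force: [-0.3, 0.9, -2.5]
finger_gap: 0.0238
grasp_force: 35.0
```

Now lower until the foot just meets the sill, in small steps.

Request:
{"api": "step_arm", "payload": {"xyz": [[0, 0, -0.0005], [0, 0, -0.001], [0, 0, -0.0013], [0, 0, -0.0013]], "dr": [[0, 0, 0], [0, 0, 0], [0, 0, 0], [0, 0, 0]], "grip": [255, 255, 255, 255]}}

```text
time: 15.6
tool_pos: [0.6143, 0.0326, 0.0468]
eef_rot: [0.996, -0.093, -0.0, -0.0]
wrist_force: [-0.0, -0.2, -1.8]
finger_gap: 0.0238
grasp_force: 35.0
```

Request:
{"api": "step_arm", "payload": {"xyz": [[0.0005, -0.0001, 0], [0.001, -0.0002, 0], [0.001, -0.0002, 0]], "dr": [[0, 0, 0], [0, 0, 0], [0, 0, 0]], "grip": [255, 255, 255]}}

```text
time: 15.9
tool_pos: [0.6155, 0.0323, 0.0469]
eef_rot: [0.996, -0.093, 0.0, -0.0]
wrist_force: [-0.6, 1.1, -2.2]
finger_gap: 0.0236
grasp_force: 35.0
```

Request:
{"api": "step_arm", "payload": {"xyz": [[0.0005, -0.0001, 0], [0.001, -0.0002, 0], [0.0013, -0.0002, 0], [0.0013, -0.0002, 0]], "dr": [[0, 0, 0], [0, 0, 0], [0, 0, 0], [0, 0, 0]], "grip": [255, 255, 255, 255]}}

```text
time: 16.3
tool_pos: [0.6167, 0.0321, 0.0468]
eef_rot: [0.996, -0.093, -0.0, 0.0]
wrist_force: [-1.2, -0.5, -2.3]
finger_gap: 0.024
grasp_force: 35.0
```

Request:
{"api": "step_arm", "payload": {"xyz": [[0.0004, -0.0001, 0], [0.0008, -0.0001, 0], [0.001, -0.0002, 0], [0.001, -0.0002, 0]], "dr": [[0, 0, 0], [0, 0, 0], [0, 0, 0], [0, 0, 0]], "grip": [255, 255, 255, 255]}}

```text
time: 16.7
tool_pos: [0.6168, 0.0321, 0.0467]
eef_rot: [0.996, -0.093, -0.001, 0.0]
wrist_force: [-5.4, 1.1, 1.1]
finger_gap: 0.024
grasp_force: 35.0
```

Request:
{"api": "step_arm", "payload": {"xyz": [[0.0003, -0.0001, 0], [0.0005, -0.0001, 0], [0.0005, -0.0001, 0]], "dr": [[0, 0, 0], [0, 0, 0], [0, 0, 0]], "grip": [255, 255, 255]}}

```text
time: 17.0
tool_pos: [0.6169, 0.0321, 0.0467]
eef_rot: [0.996, -0.093, -0.002, -0.0]
wrist_force: [-8.6, 1.3, 3.0]
finger_gap: 0.0239
grasp_force: 35.0
```

```bash
python3 - <<'E'
from h import *
p,d=robot.read_camera("wrist"); c=robot.calibration("wrist")
cv2.imwrite("pics/w3.png",cv2.resize(p[130:330,170:400,::-1],None,fx=3,fy=3))
s=robot.get_state(); print(s["time"],s["tool_pos"],s["eef_rot"],s["wrist_force"],s["ft_torque"])
E
```

```text
17.05 [0.61688668 0.03210445 0.04671383] [ 9.95647099e-01 -9.31899554e-02 -1.57714989e-03  3.18752178e-06] [-8.21912718  0.98605964  2.87827223] [0.33626458 1.43701222 0.04700101]
```

View pics/w3.png

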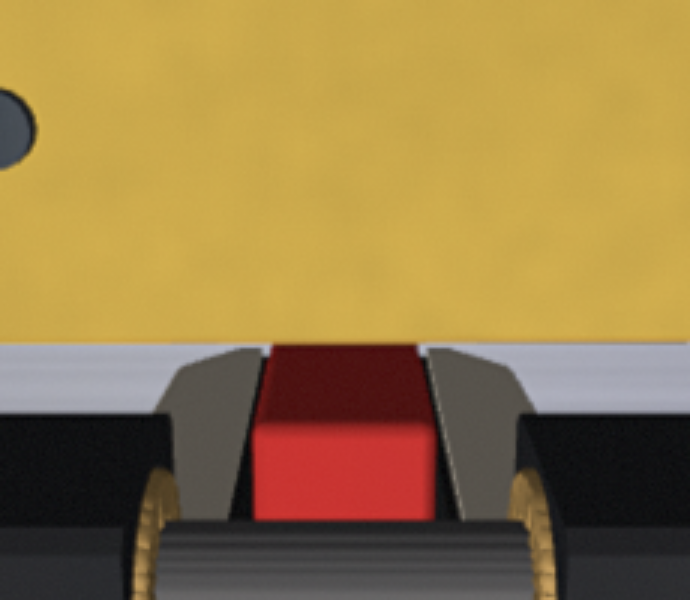

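The wrist crop shows the handle face flush with the hood edge (crop row 345) and the fingers just clear of the hood. I'll ease off most of the preload, release, and rise.

Request:
{"api": "step_arm", "payload": {"xyz": [[-0.0004, 0.0001, -0.0001], [-0.0007, 0.0001, -0.0002], [-0.0007, 0.0001, -0.0002], [-0.0007, 0.0001, -0.0002], [-0.0007, 0.0001, -0.0002], [-0.0007, 0.0001, -0.0002], [-0.0007, 0.0001, -0.0002]], "dr": [[0, 0, 0], [0, 0, 0], [0, 0, 0], [0, 0, 0], [0, 0, 0], [0, 0, 0], [0, 0, 0]], "grip": [255, 255, 100, 100, 100, 100, 100]}}

```text
time: 17.75
tool_pos: [0.6177, 0.0319, 0.0467]
eef_rot: [0.996, -0.093, 0.0, -0.0]
wrist_force: [-0.3, -0.1, -0.0]
finger_gap: 0.0556
grasp_force: 0.0
```

Request:
{"api": "step_arm", "payload": {"xyz": [[0, 0, 0.005], [0, 0, 0.02], [0, 0, 0.045], [0, 0, 0.08], [0, 0, 0.11], [-0.03, 0.005, 0.14], [-0.07, 0.013, 0.15], [-0.11, 0.02, 0.15], [-0.15, 0.028, 0.15], [-0.15, 0.028, 0.15], [-0.15, 0.028, 0.15]], "dr": [[0, 0, 0], [0, 0, 0], [0, 0, 0], [0, 0, 0], [0, 0, 0], [0, 0, 0], [0, 0, 0], [0, 0, 0], [0, 0, 0], [0, 0, 0], [0, 0, 0]], "grip": [100, 100, 100, 100, 100, 100, 100, 100, 100, 100, 100]}}

```text
time: 18.85
tool_pos: [0.4677, 0.0601, 0.1981]
eef_rot: [0.996, -0.093, 0.001, -0.0]
wrist_force: [0.5, -0.3, -0.1]
finger_gap: 0.0564
grasp_force: 0.0
```

```bash
python3 - <<'E'
from h import *
p,d=robot.read_camera("wrist"); c=robot.calibration("wrist"); q,e=robot.read_camera("scene")
P=cloud(c,d); hsv=cv2.cvtColor(p,cv2.COLOR_RGB2HSV)
red=(((hsv[...,0]<8)|(hsv[...,0]>172))&(hsv[...,1]>150)&(hsv[...,2]>80))&(P[...,0]>.55)
X=P[red]; T=X[X[:,2]>np.percentile(X[:,2],98)-.003]; m=T.mean(0); print(T[:,2].mean(),m,cv2.minAreaRect(T[:,:2].astype(np.float32)*1000))
ex=np.array([.9826,-.1857]); O=np.array([.6225,.007]); s=(X[:,:2]-O)@ex; print("x range in fixture",np.percentile(s,[1,99]), "centre",(m[:2]-O)@ex)
Y=((hsv[...,0]>20)&(hsv[...,0]<34)&(hsv[...,1]>150)&(abs(P[...,2]-.052)<.004)&(P[...,0]>.55)); print("hood front",np.percentile((P[Y][:,:2]-O)@ex,.5))
a=cv2.resize(p[...,::-1],(400,300)); b=cv2.resize(q[150:360,220:500,::-1],(400,300)); cv2.imwrite("pics/end.png",np.hstack([a,b]))
E
```

```text
0.08520591588973984 [0.61039389 0.03330701 0.08520592] ((610.30029296875, 33.44883728027344), (22.533653259277344, 10.928760528564453), 79.33827209472656)
x range in fixture [-0.02402382 -0.01166799] centre -0.016780671109224366Traceback (most recent call last):
  File "<stdin>", line 7, in <module>
    return _quantile_unchecked(
        a, q, axis, out, overwrite_input, method, keepdims, weights)
    return _ureduce(a,
                    func=_quantile_ureduce_func,
    ...<5 lines>...
                    overwrite_input=overwrite_input,
                    method=method)
    r = func(a, **kwargs)
    result = _quantile(arr,
                       quantiles=q,
    ...<2 lines>...
                       out=out,
                       weights=wgt)
    slices_having_nans = np.isnan(arr[-1, ...])
                                  ~~~^^^^^^^^^
IndexError: index -1 is out of bounds for axis 0 with size 0
```

```bash
python3 - <<'E'
from h import *
ex=np.array([.9826,-.1857]); O=np.array([.6225,.007]); out=[]
for n in("scene","top"):
    p,d=robot.read_camera(n); c=robot.calibration(n); P=cloud(c,d); hsv=cv2.cvtColor(p,cv2.COLOR_RGB2HSV)
    red=(((hsv[...,0]<8)|(hsv[...,0]>172))&(hsv[...,1]>150)&(hsv[...,2]>60))&(np.hypot(P[...,0]-.61,P[...,1]-.033)<.05)
    if red.any():
        T=red&(abs(P[...,2]-.085)<.004); v,u=np.nonzero(T); X=np.array([onplane(c,a,b,.085) for a,b in zip(u,v)])
        print(n,red.sum(),len(X),"z",np.median(P[T][:,2]),"centre in fixture",(X.mean(0)[:2]-O)@ex, cv2.minAreaRect(X[:,:2].astype(np.float32)*1000))
    r=(150,360,220,500) if n=="scene" else (90,240,180,380)
    out.append(cv2.resize(p[r[0]:r[1],r[2]:r[3],::-1],(400,300)))
cv2.imwrite("pics/end.png",np.hstack(out))
E
```

```text
scene 239 97 z 0.08528342446541497 centre in fixture -0.010222010157290082 ((616.8425903320312, 30.48818588256836), (24.305845260620117, 23.511615753173828), 79.92369842529297)
top 127 93 z 0.08436058076271825 centre in fixture -0.011230108187465228 ((615.8701782226562, 31.5762939453125), (23.254199981689453, 23.689897537231445), 80.51361083984375)
```

View pics/end.png

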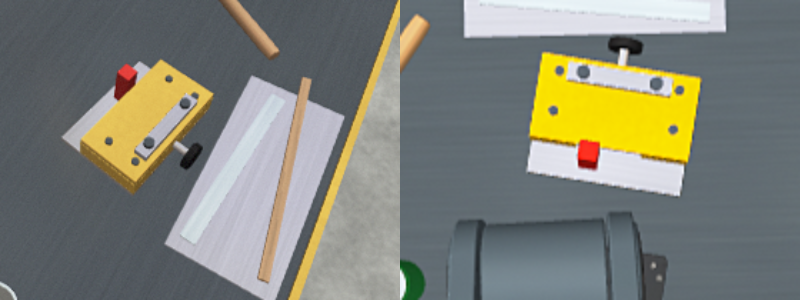

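Both views show the handle upright on the sill with its top at 85 mm, flush against the hood edge at (589,155) in the top half of the picture. Its centre is 10–11 mm in front of my estimated edge, which matches home within the calibration. I'll hand in the job.

```bash
python3 -c "
from rig import robot; print(robot.finish_job())"
```

```text
the job is handed in; nothing more can be done
None
```

The middle-sized bolt is fully home through the strip's hole. It stands upright with its handle against the hood and the gripper clear of it. I handed the job in at about 19 s, and the can, hammer and cup were not touched.

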